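# Fit the crank handle on the tilted vise and clamp the control unit

## Task

The engine control unit stands between the jaws of the tilted vise, but it is not clamped yet. Fit the loose crank handle, grip knob outwards, onto the square end of the vise's screw (feel for where the square lines up; any of the four ways will do), push it fully home against the collar, then wind it clockwise until the moving jaw is tight against the unit and the handle stops. Leave the handle fully home on the screw, let go, and leave the other things on the bench where they are.

Things in the scene. Friction and masses are not known exactly. Their poses are not given: they have to be found in the camera images.
- crank: Loose steel crank handle, 126 mm long, 0.3 to 0.55 kg, flat on the bench, black grip knob upwards. Origin: centre of the hub's underside, the bore's lower mouth; z along the bore, up out of the hub's top; x along the arm to the knob. Hub: square block 34 x 34 mm, 36 mm high, flats square to x and y; square bore 17.2 mm wide right through, parallel to them. Best held by the hub's two y faces.
- knob (a point): Centre of the handle's round grip knob, 24 mm across, at (96, 0, 40) mm from crank's origin; its top is 68 mm above the hub's underside. The arm to it is a bar 22 mm wide, 10 mm thick, level with the hub's underside.
- vise: Grey cast-iron tilting machine vise, bolted down. Origin on the bench under its tilt pivot; the yaw varies. Base plate x -180 to +70, y -75 to +75 mm. The jaw body is raised 55 degrees, so the screw points up and out along (-0.574, 0, 0.819) in the vise's axes, 35 degrees from vertical. The aluminium control unit between the jaws (150 x 92 x 34 mm) reaches y +96 and -75 mm and is fixed.
- collar (a point): Fixed point on the screw's axis in the face of its round collar (32 mm across), where the hub's underside rests when fully home; (-92, 0, 258) mm from the vise's origin in its axes. Its z is the screw's axis, outwards; its axes do not turn with the screw. The bearing plate's face (104 x 80 mm) lies 10 mm behind. Clockwise, looking at the shaft's end, closes the jaw.
- shaft_end (a point): Tip of the shaft, on the screw's axis 31 mm out from the collar. From the collar: 26 mm of square 16 mm wide (its last 3.5 mm bevelled to 13.2 mm), then a round nose 15 mm across, 5 mm long, bevelled to 11 mm at the tip. How the square stands about the axis differs each time and is not measured. The steel is oiled. The screw turns stiffly (0.35 N m), stays where left, stops hard when the jaw is tight.
- jaw_face (a point): Point on the clamping face of the moving jaw (the screw's side); it moves along the screw's axis, 8 mm a turn, and meets case_side when the jaw is tight. The gap is 1.4 to 3.4 mm at the start: 60 to 150 degrees of turn.
- case_side (a point): Fixed point on the side of the control unit that faces the moving jaw.
- meter: Bystander: green multimeter lying on its back, 150 x 76 x 45 mm; origin under its centre, x along its length.
- spanner: Bystander: flat steel spanner lying on the bench, 180 mm long along its x; origin near its middle.
- carton: Bystander: closed cardboard parts box 100 x 140 x 55 mm; origin under its centre.

How it is judged (in metres and radians):
On the way, in this order (a step that is already met when the one before it is completed fails the run):
1. the handle is fully home on the square end, before the jaw is wound up (distance between crank and collar below 0.004 m and angle between the z axis of crank and the z axis of collar, either way round below 0.12 rad and distance between jaw_face and case_side above 0.0006 m), for 0.2 s.
2. the jaw is wound tight against the unit with the handle (distance between crank and collar below 0.004 m and distance between jaw_face and case_side below 0.0004 m), for 0.2 s.
At the end, for the whole second after the job is handed in: The handle sits fully home on the screw's square end (its underside within 4 mm of the collar's centre, square to it within 0.12 rad), at rest and let go; the moving jaw is tight against the control unit (gap under 0.4 mm) (all of step 2 and angle between the z axis of crank and the z axis of collar, either way round below 0.12 rad and linear speed of crank below 0.02 m/s); the robot touches nothing.
It fails at once if the multimeter, spanner or carton is shifted by more than 30 mm (distance of any of meter, spanner, carton from where it was at the start of the episode above 0.03 m).
It also fails if it takes over 72 s, if anything falls off the work surface, if the arm or the gripper's body presses on something with over 40 N, if the wrist force passes 120 N, or if a joint passes its speed limit or range.

## Robot

A 7-joint arm with a two-finger parallel gripper is mounted at the origin on the work surface. World frame = base frame: x ahead of the robot, y to its left, z up, the work surface at z = 0. Lengths are in mm, angles in rad, forces in N, time in s.
With the tool pointing down it reaches from about 400 to 925 mm from the base axis. Payload 4.1 kg.
Tool frame: the origin (TCP) lies midway between the tips of the shut fingers; the grasp point (between the pads) lies 19 mm behind it; z points along the fingers, y is the line along which they close (so a half turn about z gives the same grasp; the last joint's range is limited). The gripper opens to 85 mm and grips with 20 to 120 N. Pads are 22 mm wide; open, the fingers measure 114 mm over their backs; the gripper's body (76 mm by 85 mm) begins 54 mm behind the grasp point. The pads swing forward as they close: fully open they stand 13 mm farther back than shut.
Start: joints at [1.209, 0.398, 0.045, 1.537, -0.019, 1.207, -0.051], TCP at [168.896, -627.708, 231.347] pointing down, gripper open.
Joint ranges: [-2.82, 2.82], [-0.49, 2.23], [-1.37, 1.46], [0, 2.46], [-1.36, 4.5], [0.23, 2], [-2.94, 2.94]. Speed limits (rad/s): [2.57, 2.57, 3.14, 3.14, 3.14, 3.14, 3.14].

## Interface

Orientations are given as a unit quaternion [w, x, y, z].
In Python, from bench import read_state, cams, job gives the robot as it stands.
- The arm moves only by the tool drive_tool, never from a script. Its argument "deltas" is a list of rows, each a list of 7 numbers: the closure, from 0 (fully open) to 1 (shut), then the shift along the world's x, y, z in mm, then the turn, a rotation vector about the world's x, y, z in rad. In form: [[claw, x, y, z, rx, ry, rz], ...]. A call has 1 to 20 rows; each row shifts and turns the commanded pose from where the row before left it; what a row does not reach is not made up. A row lasts 1/10 s, in which the tool goes at most 50 mm and 8.59 degrees, less where a joint would pass 70% of its speed; a pose out of reach is approached as far as the arm can. A call is refused whole if a number of a shift passes 50 or a number of a turn 0.15, either way. A call with a gripper value outside its range is refused whole. The fingers move at their own pace and stop on an object; the grip force is fixed at half the most. Time passes only in rows, so rows that do not move let the fingers close. It gives the time, the measured TCP pose, the force, the opening and the grip force at its end, in the units of the state.
- read_state(): the state, without advancing time (a new reading comes with each control period).
- cams.snapshot(name): name is "side" or "top" or "wrist"; returns a dict with "color" (400x640x3 uint8, blue, green, red), "range_z" (400x640 float32, mm along the optical axis (not along the pixel's ray), 0 where there is no reading), "fov_y" (degrees; the focal length in pixels is half the picture's height over the tangent of half this angle, whatever the lens; pixels are square), "cx", "cy" (the principal point, pixels), "camera_from_world" (4x4, takes a point from world to camera coordinates); the wrist camera has in their place "tool_from_camera" (4x4, takes a point from camera to tool coordinates, whose origin is the TCP and whose axes are the flange's). Camera axes: x right, y down, z forward; pixel columns grow to the right and rows downward; lengths in mm; the calibration is good to about 2 mm. A picture is of the moment at which its call begins: read the wrist's pose just before it.
- job.job_done(): hands the job in; it is judged then, once.
The state is a dict: "t": time; "joint_pos": joint angles; "qd": joint speeds; "joint_efforts": joint torques, N m; "eef_pos": TCP position; "tcp_rot": TCP orientation; "contact_force": force on the tool from outside, world axes, zero at the start; "torque": the same for the moment, N m; "finger_gap": opening from 0.0 (shut) to 1.0 (fully open); "grip_force": force on a finger pad.
Only numpy, scipy, OpenCV 4.12 (cv2) and the standard library are available. Lean on these libraries where they do the work, as an engineer would, in place of code of your own. Each camera call takes 0.05 s, during which the arm holds its last target. There are 200 camera calls.

## Working session

There is one attempt and no reset: what is moved stays moved. The work goes in short steps, Python scripts to look and compute and a tool call to move; the robot and the scene stay as the last step left them, time stands still between calls to the robot, and variables do not carry over. Pictures are saved under pics/ and viewed, at most 10 in all, crops included, and the job is handed in when it is done.

Besides the shell and the picture viewer there is one more tool, called after "Call:" as a command line: name --pt "numbers of a row" for each row, then --argument value for the rest. drive_tool: Moves the arm, as the interface text tells. Its arguments: {"type":"object","properties":{"deltas":{"type":"array"}},"required":["deltas"]}

```bash
mkdir -p pics; ls; cat > h.py <<'E'
import numpy as np,cv2
from scipy.spatial.transform import Rotation as R
from bench import read_state,cams,job
def Rt(q): return R.from_quat([q[1],q[2],q[3],q[0]])
def snap(n):
    s=read_state(); d=cams.snapshot(n)
    f=200/np.tan(np.radians(d['fov_y'])/2)
    if n=='wrist':
        T=np.eye(4);T[:3,:3]=Rt(s['tcp_rot']).as_matrix();T[:3,3]=s['eef_pos']
        W=T@np.array(d['tool_from_camera'])
    else: W=np.linalg.inv(d['camera_from_world'])
    d['f']=f;d['W']=W
    np.savez('last_%s.npz'%n,f=f,W=W,z=d['range_z'],c=d['color'],cx=d['cx'],cy=d['cy'])
    return d
def cloud(d):
    z=d['z'] if 'z' in d else d['range_z']
    v,u=np.mgrid[0:400,0:640]
    P=np.stack([(u-d['cx'])/d['f']*z,(v-d['cy'])/d['f']*z,z,np.ones_like(z)],-1)@d['W'].T
    P=P[...,:3]; P[z<=0]=np.nan
    return P
E
python3 - <<'E'
from h import *
a=snap('top');b=snap('side')
cv2.imwrite('pics/top.png',a['color']);cv2.imwrite('pics/side.png',b['color'])
print(a['W'].round(2),b['W'].round(2),a['f']); print(read_state())
E
```

```text
pics
[[ 2.00000e-02 -9.90000e-01  1.70000e-01  2.78450e+02]
 [-1.00000e+00 -2.00000e-02 -1.00000e-02  5.40000e-01]
 [ 1.00000e-02 -1.70000e-01 -9.90000e-01  1.77133e+03]
 [ 0.00000e+00  0.00000e+00  0.00000e+00  1.00000e+00]] [[-7.5000e-01 -5.0000e-01  4.3000e-01  1.3975e+02]
 [-6.6000e-01  5.8000e-01 -4.8000e-01  4.7952e+02]
 [-1.0000e-02 -6.4000e-01 -7.7000e-01  9.2931e+02]
 [ 0.0000e+00  0.0000e+00  0.0000e+00  1.0000e+00]] 516.9658427798057
{'t': 0.1, 'joint_pos': array([ 1.20900997,  0.39912491,  0.04502508,  1.53777082, -0.01869883,
        1.206927  , -0.05067423]), 'qd': array([-4.01574713e-04, -1.94695923e-03,  5.70631157e-05, -3.29077914e-03,
        4.80625538e-04, -5.47803539e-04, -7.84836390e-04]), 'joint_efforts': array([ 3.14227007e-03, -4.76264584e+01,  1.37001101e+00, -2.54948777e+01,
        1.19641880e-02,  5.04694952e-03,  2.80656803e-05]), 'eef_pos': array([ 168.7285537 , -627.11047319,  230.35521505]), 'tcp_rot': array([-8.86602722e-04,  9.91370206e-01,  1.31088885e-01, -1.78504634e-04]), 'contact_force': array([ 0.13398836, -0.02934397, -0.92456779]), 'torque': array([-0.02757311, -0.01439964,  0.01583478]), 'grip_force': 0.0, 'finger_gap': 1.001174527179851}
```

View pics/top.png

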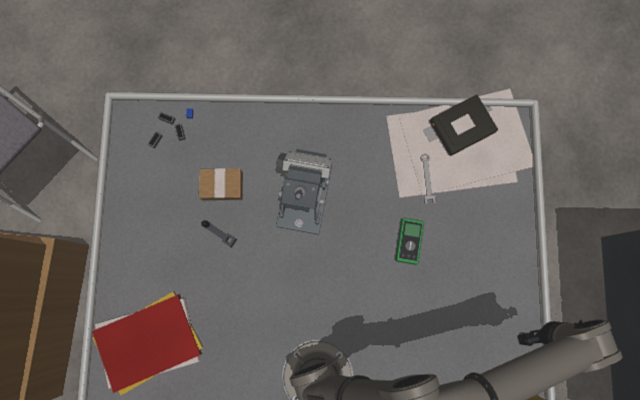

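View pics/side.png

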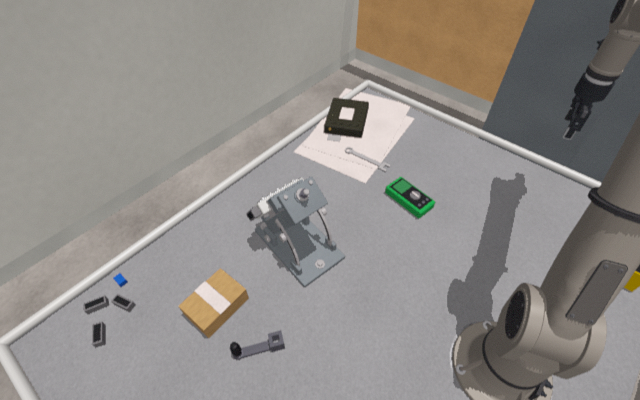

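The top view shows the crank with its hub at (231,240) and knob at (205,224), and the vise screw at (299,195) leaning towards the robot. The side view shows the hub at (276,341), the knob at (236,350) and the screw at (303,194). Next I'll get 3D positions.

```bash
python3 - <<'E'
from h import *
t=dict(np.load('last_top.npz'));s=dict(np.load('last_side.npz'))
Pt=cloud(t);Ps=cloud(s)
# crank points: merge, z 8..80 in region near hub
c=Pt[240,231];print('hub top',c,'knob',Pt[224,205],'side hub',Ps[341,276],'knob',Ps[350,236])
allP=np.vstack([Pt.reshape(-1,3),Ps.reshape(-1,3)]);
m=(np.hypot(*(allP[:,:2]-c[:2]).T)<150)&(allP[:,2]>5)&(allP[:,2]<85)
Q=allP[m];print(len(Q),Q.min(0),Q.max(0))
for lo,hi in((5,14),(28,40),(60,75)):
    q=Q[(Q[:,2]>lo)&(Q[:,2]<hi)];print(lo,len(q),q.mean(0),q.min(0),q.max(0))
v=Pt[195,299];print('screw',v,Ps[194,303])
# vise base plate: height?
for u,w in((299,222),(285,222),(312,225),(240,170),(299,195)):print(u,w,Pt[w,u])
A=cv2.resize(t['c'][140:260,190:350],(800,600),interpolation=cv2.INTER_CUBIC);cv2.imwrite('pics/topc.png',A)
B=cv2.resize(s['c'][165:290,230:390],(768,600),interpolation=cv2.INTER_CUBIC);cv2.imwrite('pics/sidec.png',B)
E
```

```text
hub top [438.46456371 296.96974196  36.32738167] knob [487.88220482 381.31229048  61.94602287] side hub [4.44547008e+02 3.03207945e+02 2.80588971e-01] knob [480.9980345  388.97976857  56.49297698]
2183 [292.69086807 148.45703672   5.00039821] [587.91001697 443.37772373  75.89006352]
5 1299 [451.25958941 315.4435079    7.93652062] [292.69086807 148.45703672   5.00039821] [583.95703869 443.37772373  13.98247572]
28 351 [474.84966336 314.48003769  34.47364728] [415.13638403 272.21208842  28.05306884] [584.82102708 398.79161064  39.97805458]
60 88 [498.01424715 380.63651111  64.72099841] [481.26526284 282.46180283  60.13888977] [587.84248249 395.74181052  73.72404007]
screw [550.84348047  62.21468679 283.25194372] [550.96352281  72.55544545 276.42030131]
299 222 [503.62105209  70.34658154  33.6071666 ]
285 222 [504.01729511 118.34917143  24.22848465]
312 225 [495.49342637  26.29948165  22.79694764]
240 170 [675.29334156 274.05356404  55.69306156]
299 195 [550.84348047  62.21468679 283.25194372]
```

View pics/topc.png

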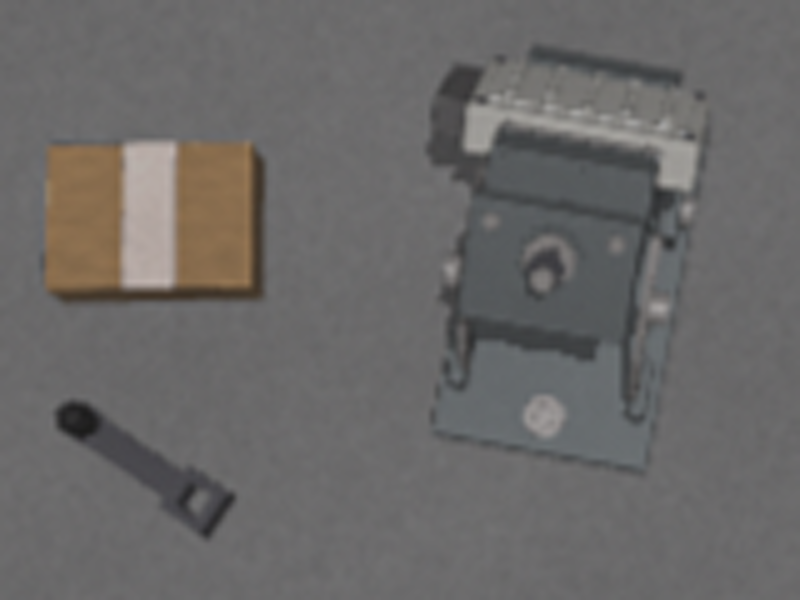

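View pics/sidec.png

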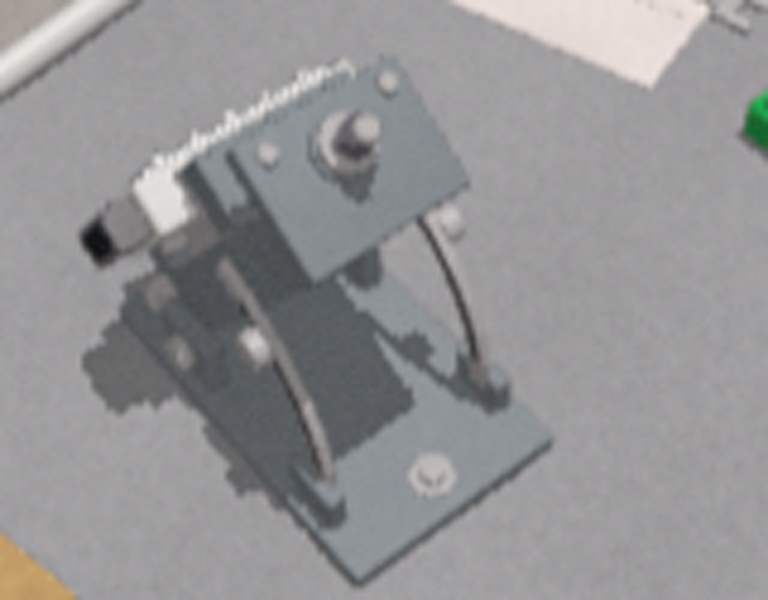

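The crops agree: the hub centre is at about (230,239.5), the knob at (205.4,224) and the shaft tip at (298.2,196) in the top view, with the tip at (306.5,191.7) in the side view. The vise is yawed by roughly -9°.

```bash
python3 - <<'E'
from h import *
t=dict(np.load('last_top.npz'));s=dict(np.load('last_side.npz'))
def ray(d,u,v):
    r=d['W'][:3,:3]@np.array([(u-d['cx'])/d['f'],(v-d['cy'])/d['f'],1]);return d['W'][:3,3],r/np.linalg.norm(r)
def onz(d,u,v,z): o,r=ray(d,u,v);return o+r*(z-o[2])/r[2]
h=onz(t,230,239.6,36);k=onz(t,205.4,224,66);print('hub',h,'knob',k,'d',np.hypot(*(h-k)[:2]),'yaw',np.degrees(np.arctan2(*(k-h)[1::-1])))
print('side knob',onz(s,236,347,66))
(o1,r1),(o2,r2)=ray(t,298.2,196),ray(s,306.5,191.7)
x=np.linalg.lstsq(np.stack([r1,-r2],1),o2-o1,rcond=None)[0];p1,p2=o1+r1*x[0],o2+r2*x[1];print('tip',p1,p2)
# bearing plate plane
for d,polys in((t,[(475,215),(630,238),(620,330),(470,310)]),(s,[(385,80),(445,180),(320,265),(250,165)])):
    pts=np.array(polys,float); pts=pts/5+[190,140] if d is t else pts/4.8+[230,165]
    m=np.zeros((400,640),np.uint8);cv2.fillPoly(m,[np.int32(pts)],1)
    P=cloud(d)[m>0];P=P[~np.isnan(P[:,0])]
    c=np.median(P,0)
    for _ in range(5):
        n=np.linalg.svd(P-P.mean(0))[2][2];n*=np.sign(n[2]);r=(P-P.mean(0))@n;P=P[np.abs(r)<max(3,1.5*r.std())]
    print('plate',P.mean(0),n,len(P),r.std(),'yaw',np.degrees(np.arctan2(-n[1],-n[0])))
a,b=onz(t,276.6,227,22),onz(t,319,233.6,22);print('front edge',a,b,np.linalg.norm(a-b),'yaw',np.degrees(np.arctan2(-(a-b)[0],(a-b)[1])),'mid',(a+b)/2)
w=cams.snapshot('wrist');print(w['tool_from_camera'],w['fov_y'],w['cx'],w['cy'])
E
```

```text
hub [439.78294939 300.44039276  36.        ] knob [487.40822752 379.08561373  66.        ] d 91.94149170473192 yaw 58.80211121533067
side knob [482.44752366 385.52313203  66.        ]
tip [548.42113693  64.62249654 279.98611726] [547.50333325  64.02186511 279.79416065]
plate [559.03035653  61.05038209 242.33822709] [-0.60164042  0.11295808  0.7907397 ] 355 1.791935402831145 yaw -10.633500888975222
plate [556.74289892  69.32017423 240.02689785] [-0.56989996  0.09378726  0.81634428] 624 1.3836883040543007 yaw -9.345284149402017
front edge [486.67979867 146.56827675  22.        ] [466.59694398   1.96311978  22.        ] 145.99305625540234 yaw -7.906698221653959 mid [476.63837132  74.26569826  22.        ]
[[-7.93163653e-04 -9.59032789e-01 -2.83293983e-01  7.25559576e+01]
 [ 9.99999681e-01 -7.32652802e-04 -3.19545578e-04  7.55747192e-01]
 [ 9.88985562e-05 -2.83294146e-01  9.59033064e-01 -1.42937394e+02]
 [ 0.00000000e+00  0.00000000e+00  0.00000000e+00  1.00000000e+00]] 68.60443873697457 319.4028497804675 199.5624805768731
```

```bash
cat >> h.py <<'E'
def axes(yaw=-9.):
    c,s=np.cos(np.radians(yaw)),np.sin(np.radians(yaw))
    a=np.array([-.5736*c,-.5736*s,.8192]); y=np.array([-s,c,0]); return a,y
def Rtool(z,xd):  # tool z along z, tool x closest to xd
    z=z/np.linalg.norm(z);x=xd-z*(xd@z);x/=np.linalg.norm(x);return R.from_matrix(np.stack([x,np.cross(z,x),z],1))
def plan(p,Rg,n=None,cur=None):
    s=read_state();p0,R0=(s['eef_pos'],Rt(s['tcp_rot'])) if cur is None else cur
    d=np.array(p)-p0;r=(Rg*R0.inv()).as_rotvec()
    k=max(np.abs(d).max()/45,np.linalg.norm(r)/.14,1);n=n or int(np.ceil(k))
    print('shift',d.round(1),'rot',r.round(3),'min',round(k,1),'n',n,'row',(d/n).round(2),(r/n).round(4))
E
python3 - <<'E'
from h import *
a,y=axes();tip=np.array([548,64.3,281.5]);Rg=Rtool(-a,y)
plan(tip-Rg.apply([55,0,0]),Rg)
E
```

```text
shift [370.6 637.2  51. ] rot [-0.432 -0.481  1.113] min 14.2 n 15 row [24.71 42.48  3.4 ] [-0.0288 -0.0321  0.0742]
```

Call:
drive_tool --pt "0 24.7 42.5 10 -0.0288 -0.0321 0.0742" --pt "0 24.7 42.5 10 -0.0288 -0.0321 0.0742" --pt "0 24.7 42.5 10 -0.0288 -0.0321 0.0742" --pt "0 24.7 42.5 10 -0.0288 -0.0321 0.0742" --pt "0 24.7 42.5 10 -0.0288 -0.0321 0.0742" --pt "0 24.7 42.5 10 -0.0288 -0.0321 0.0742" --pt "0 24.7 42.5 10 -0.0288 -0.0321 0.0742" --pt "0 24.7 42.5 10 -0.0288 -0.0321 0.0742" --pt "0 24.7 42.5 10 -0.0288 -0.0321 0.0742" --pt "0 24.7 42.5 10 -0.0288 -0.0321 0.0742" --pt "0 24.7 42.5 10 -0.0288 -0.0321 0.0742" --pt "0 24.7 42.5 10 -0.0288 -0.0321 0.0742" --pt "0 24.7 42.5 10 -0.0288 -0.0321 0.0742" --pt "0 24.7 42.5 10 -0.0288 -0.0321 0.0742" --pt "0 24.7 42.5 10 -0.0288 -0.0321 0.0742" --pt "0 0 0 0 0 0 0" --pt "0 0 0 0 0 0 0"

```text
t: 1.85
eef_pos: [537.9, 8.5, 380.6]
tcp_rot: [0.229, 0.725, 0.62, 0.196]
contact_force: [-0.4, -0.3, -0.3]
finger_gap: 0.998
grip_force: 0.0
```

```bash
python3 - <<'E'
from h import *
a,y=axes();tip=np.array([548,64.3,281.5]);Rg=Rtool(-a,y)
plan(tip-Rg.apply([55,0,0]),Rg); s=read_state();print(s['joint_pos'].round(3),s['eef_pos'],s['t'])
E
```

```text
shift [  1.5   1.5 -99.1] rot [ 0.     0.001 -0.002] min 2.2 n 3 row [  0.5    0.48 -33.02] [ 0.0001  0.0003 -0.0006]
[ 0.722 -0.285 -0.745  2.013 -0.1    0.738 -0.165] [537.89457816   8.52536392 380.57063579] 1.85
```

Call:
drive_tool --pt "0 0.5 0.5 -33 0 0 0" --pt "0 0.5 0.5 -33 0 0 0" --pt "0 0.5 0.5 -30 0 0 0" --pt "0 0 0 0 0 0 0" --pt "0 0 0 0 0 0 0"

```text
t: 2.35
eef_pos: [539.5, 7.7, 285.0]
tcp_rot: [0.229, 0.726, 0.618, 0.196]
contact_force: [0.6, -0.4, 0.5]
finger_gap: 1.0
grip_force: 0.0
```

```bash
python3 - <<'E'
from h import *
d=snap('wrist');P=cloud(d)
a,y=axes();tip=np.array([548,64.3,281.5])
q=np.linalg.inv(d['W'])@np.append(tip,1);u=d['f']*q[0]/q[2]+d['cx'];v=d['f']*q[1]/q[2]+d['cy'];print(u,v,q[2])
u0,v0=int(np.clip(u-60,0,520)),int(np.clip(v-45,0,310));print(u0,v0)
cv2.imwrite('pics/w1.png',cv2.resize(d['color'][v0:v0+90,u0:u0+120],(800,600),interpolation=cv2.INTER_CUBIC))
E
```

```text
312.4459119539029 143.37648703634304 143.030713917705
252 98
```

View pics/w1.png

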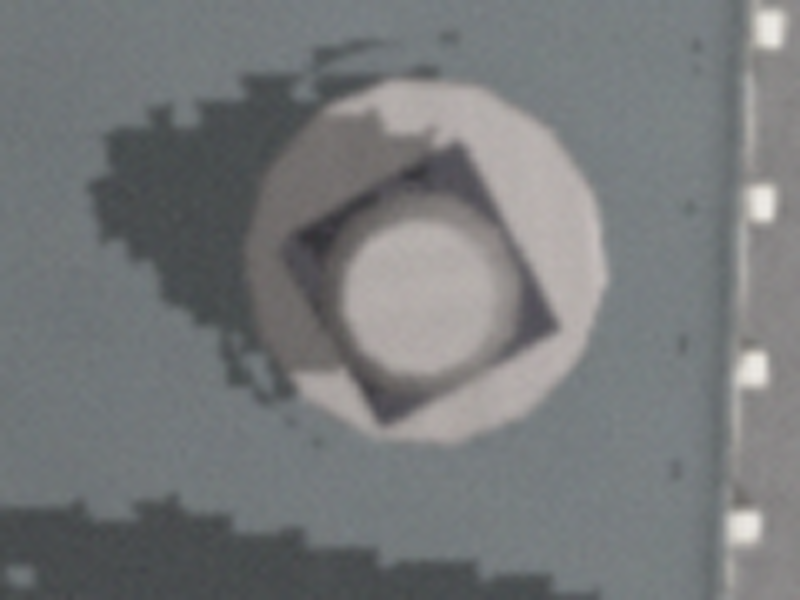

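The tip disc is centred at crop (418,299) and the collar at (427,262). The square's corners are at (285,240), (457,143), (558,327) and (388,425).

```bash
python3 - <<'E'
from h import *
d=dict(np.load('last_wrist.npz'));P=cloud(d);a,y=axes()
def px(c): return np.array(c)/6.6667+[252,98]-.42
def ray(c):
    u,v=px(c);r=d['W'][:3,:3]@np.array([(u-d['cx'])/d['f'],(v-d['cy'])/d['f'],1]);return d['W'][:3,3],r
# plate plane (regions left & below-left of collar)
r=np.vstack([P[100:175,200:262].reshape(-1,3),P[110:170,345:358].reshape(-1,3)]);r=r[~np.isnan(r[:,0])]
for _ in range(5):
    m=r.mean(0);n=np.linalg.svd(r-m)[2][2];n*=np.sign(n[2]);e=(r-m)@n;r=r[np.abs(e)<max(1.,2*e.std())]
print('plate n',n,'tilt',np.degrees(np.arccos(n[2])),'yaw',np.degrees(np.arctan2(-n[1],-n[0])),e.std(),len(r))
u,v=px((418,299)).astype(int);tp=np.nanmean(P[v-4:v+5,u-4:u+5].reshape(-1,3),0)
u,v=px((565,200)).astype(int);co=np.nanmean(P[v-2:v+3,u-2:u+3].reshape(-1,3),0)
print('tip depth pt',tp,'h over plate',(tp-m)@n,'collar h',(co-m)@n)
def hit(c,h):  # plane h above collar, collar 10 above plate
    o,q=ray(c);return o+q*(((m+n*(10+h)-o)@n)/(q@n))
T=hit((418,299),31);C=hit((427,262),0);print('tip',T,'collar',C,'tip-31n',T-31*n)
cs=[hit(c,22.5) for c in((285,240),(457,143),(558,327),(388,425))]
print('sq ctr',np.mean(cs,0)-22.5*n)
x=Rtool(-n,y).as_matrix()
for i in range(4):
    e=cs[(i+1)%4]-cs[i];print('len',np.linalg.norm(e),'ang about toolz from visey',np.degrees(np.arctan2(e@x[:,1],e@x[:,0]))%90)
E
```

```text
plate n [-0.41237286 -0.90913441  0.05850849] tilt 86.64579473004575 yaw 65.60150506964708 16.47308910694744 4726
tip depth pt [547.46489335  65.27227386 283.8750382 ] h over plate 3.116998385967836 collar h -10.671877494608857
tip [353.89631181 130.59295563 582.05142354] collar [507.17765275  80.03421324 346.9466322 ] tip-31n [366.67987058 158.77612238 580.23766027]
sq ctr [388.82506744 146.34370028 543.13767018]
len 41.15905148467 ang about toolz from visey 55.82207038595156
len 60.325882393261566 ang about toolz from visey 34.50963153758408
len 219.80700726829886 ang about toolz from visey 46.46492797966299
len 238.98457634465345 ang about toolz from visey 41.85961886574856
```

```bash
cat > m.py <<'E'
from h import *
d=dict(np.load('last_wrist.npz'));P=cloud(d);a,y=axes()
def px(c): return np.array(c)/6.6667+[252,98]-.42
def ray(c):
    u,v=px(c);r=d['W'][:3,:3]@np.array([(u-d['cx'])/d['f'],(v-d['cy'])/d['f'],1]);return d['W'][:3,3],r
r=np.vstack([P[100:165,254:264].reshape(-1,3),P[100:180,346:357].reshape(-1,3),P[167:173,296:345].reshape(-1,3)]);r=r[~np.isnan(r[:,0])]
m=np.median(r,0);r=r[np.abs((r-m)@a)<6]
for _ in range(5):
    m=r.mean(0);n=np.linalg.svd(r-m)[2][2];n*=np.sign(n[2]);e=(r-m)@n;r=r[np.abs(e)<max(1.,2*e.std())]
print('plate n',n,'tilt',np.degrees(np.arccos(n[2])),'yaw',np.degrees(np.arctan2(-n[1],-n[0])),e.std(),len(r))
u,v=px((418,299)).astype(int);tp=np.nanmean(P[v-4:v+5,u-4:u+5].reshape(-1,3),0)
u,v=px((565,200)).astype(int);co=np.nanmean(P[v-2:v+3,u-2:u+3].reshape(-1,3),0)
print('tip depth pt',tp,'h over plate',(tp-m)@a,'collar h',(co-m)@a)
m=co-10*a;n=a
def hit(c,h):
    o,q=ray(c);return o+q*(((m+n*(10+h)-o)@n)/(q@n))
T=hit((418,299),31);C=hit((427,262),0);print('tip',T,'collar',C,'tip-31n',T-31*n)
cs=[hit(c,22.5) for c in((285,240),(457,143),(558,327),(388,425))]
print('sq ctr',np.mean(cs,0)-22.5*n)
x=Rtool(-n,y).as_matrix()
for i in range(4):
    e=cs[(i+1)%4]-cs[i];print('len',np.linalg.norm(e),'ang about toolz from visey',np.degrees(np.arctan2(e@x[:,1],e@x[:,0]))%90)
E
python3 m.py
```

```text
plate n [-0.56610182  0.09335512  0.81903208] tilt 35.01198135181937 yaw -9.36429277860637 0.5182650019002607 1567
tip depth pt [547.46489335  65.27227386 283.8750382 ] h over plate 40.90558570378201 collar h 9.824099077805899
tip [547.58239526  65.04322051 283.88591395] collar [565.42087059  62.43036116 258.66295874] tip-31n [565.14507426  62.26156543 258.49071395]
sq ctr [565.32340587  62.44906654 258.59350572]
len 14.801941736537747 ang about toolz from visey 61.62135013171502
len 15.641672693549303 ang about toolz from visey 60.49605219639972
len 15.101610646921594 ang about toolz from visey 60.24707692387527
len 16.00084675607708 ang about toolz from visey 61.57888174848978
```

```bash
python3 - <<'E'
from h import *
s=read_state();a,y=axes(-9.2)
p=s['eef_pos']+np.array([-58,9,81]);R0=Rt(s['tcp_rot'])
az=lambda g:Rtool(np.array([0,0,-1.]),np.array([np.cos(np.radians(g)),np.sin(np.radians(g)),0]))
A=np.array([460,160,330.]);plan(A,az(160),cur=(p,R0));plan([440,300,130],az(239),cur=(A,az(160)))
E
```

```text
shift [-22.5 142.9 -37.4] rot [-0.338  0.573  1.334] min 10.6 n 11 row [-2.04 12.99 -3.4 ] [-0.0307  0.0521  0.1213]
shift [ -20.  140. -200.] rot [0.    0.    1.379] min 9.8 n 10 row [ -2.  14. -20.] [0.     0.     0.1379]
```

Call:
drive_tool --pt "0 -29 4.5 40.5 0 0 0" --pt "0 -29 4.5 40.5 0 0 0" --pt "0 -2 13 -3.4 -0.0307 0.0521 0.1213" --pt "0 -2 13 -3.4 -0.0307 0.0521 0.1213" --pt "0 -2 13 -3.4 -0.0307 0.0521 0.1213" --pt "0 -2 13 -3.4 -0.0307 0.0521 0.1213" --pt "0 -2 13 -3.4 -0.0307 0.0521 0.1213" --pt "0 -2 13 -3.4 -0.0307 0.0521 0.1213" --pt "0 -2 13 -3.4 -0.0307 0.0521 0.1213" --pt "0 -2 13 -3.4 -0.0307 0.0521 0.1213" --pt "0 -2 13 -3.4 -0.0307 0.0521 0.1213" --pt "0 -2 13 -3.4 -0.0307 0.0521 0.1213" --pt "0 -2 13 -3.4 -0.0307 0.0521 0.1213" --pt "0 0 0 0 0 0 0"

```text
t: 3.8
eef_pos: [461.2, 163.8, 329.7]
tcp_rot: [-0.001, 0.171, 0.985, 0.001]
contact_force: [0.3, 0.7, -0.2]
finger_gap: 1.002
grip_force: 0.0
```

Call:
drive_tool --pt "0 -2 14 -20 0 0 0.1379" --pt "0 -2 14 -20 0 0 0.1379" --pt "0 -2 14 -20 0 0 0.1379" --pt "0 -2 14 -20 0 0 0.1379" --pt "0 -2 14 -20 0 0 0.1379" --pt "0 -2 14 -20 0 0 0.1379" --pt "0 -2 14 -20 0 0 0.1379" --pt "0 -2 14 -20 0 0 0.1379" --pt "0 -2 14 -20 0 0 0.1379" --pt "0 -2 14 -20 0 0 0.1379" --pt "0 0 0 0 0 0 0" --pt "0 0 0 0 0 0 0" --pt "0 0 0 0 0 0 0"

```text
t: 5.1
eef_pos: [441.3, 300.5, 129.8]
tcp_rot: [0.001, -0.491, 0.871, -0.002]
contact_force: [0.3, 0.4, -0.2]
finger_gap: 0.998
grip_force: 0.0
```

```bash
python3 - <<'E'
from h import *
s=read_state();print(s['joint_pos'].round(3),s['eef_pos'],Rt(s['tcp_rot']).as_matrix().round(3),s['t'])
d=snap('wrist')
q=np.linalg.inv(d['W'])@np.array([440,300,36,1]);u=d['f']*q[0]/q[2]+d['cx'];v=d['f']*q[1]/q[2]+d['cy'];print(u,v,q[2])
cv2.imwrite('pics/w2.png',d['color'])
E
```

```text
[ 0.076  0.43  -0.941  1.908  0.414  1.009  1.55 ] [441.31717105 300.46000264 129.84053753] [[-0.517 -0.856  0.004]
 [-0.856  0.517 -0.002]
 [-0.    -0.005 -1.   ]] 5.1
322.0809517581994 200.86142467852846 247.16675644019162
```

View pics/w2.png

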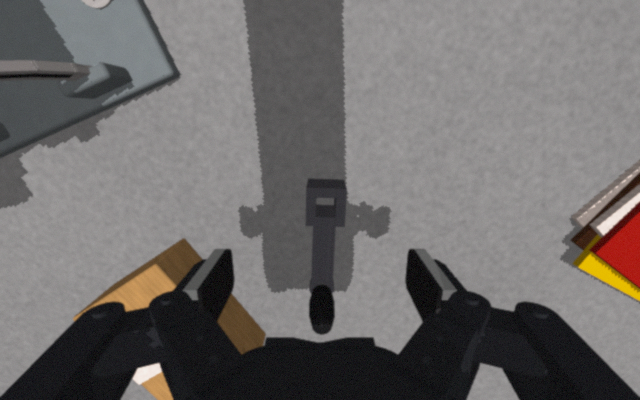

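The hub is at about (326,205) in the wrist view, with the knob at (321,308). The view is already nearly aligned, so I'll enlarge it to refine.

```bash
python3 - <<'E'
from h import *
d=dict(np.load('last_wrist.npz'))
cv2.imwrite('pics/w3.png',cv2.resize(d['c'][165:345,290:362],None,fx=3.3,fy=3.3,interpolation=cv2.INTER_CUBIC)[:, :])
P=cloud(d);B=(P[...,2]>33)&(P[...,2]<39);B[:170]=0;B[240:]=0;B[:,:295]=0;B[:,355:]=0
Q=P[B];r=cv2.minAreaRect(Q[:,:2].astype(np.float32));print(len(Q),Q[:,2].mean(),r)
E
```

```text
1205 36.172774487283334 ((440.1687316894531, 306.1744689941406), (34.64598846435547, 33.73222351074219), 57.48241424560547)
```

View pics/w3.png

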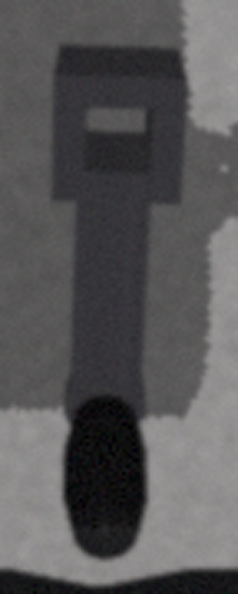

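Call:
drive_tool --pt "0 -1.1 5.7 -30 0 0 -0.024" --pt "0 0 0 -40 0 0 0" --pt "0 0 0 -40 0 0 0" --pt "0 0 0 -12 0 0 0" --pt "0 0 0 -6 0 0 0" --pt "0 0 0 0 0 0 0" --pt "0 0 0 0 0 0 0"

```text
t: 5.85
eef_pos: [440.0, 307.9, 2.3]
tcp_rot: [0.002, -0.483, 0.876, -0.001]
contact_force: [-0.2, 0.3, -0.9]
finger_gap: 1.003
grip_force: 0.0
```

```bash
python3 - <<'E'
from h import *
plan([440.2,306.2,2],Rtool(np.array([0,0,-1.]),-np.array([np.cos(np.radians(57.5)),np.sin(np.radians(57.5)),0])))
E
```

```text
shift [ 0.2 -1.7 -0.3] rot [ 0.     0.004 -0.004] min 1 n 1 row [ 0.22 -1.69 -0.27] [ 0.0004  0.004  -0.0035]
```

Correct the last of the offset and close.

Call:
drive_tool --pt "0 0.2 -1.6 0 0 0.004 0" --pt "0.3 0 0 0 0 0 0" --pt "1 0 0 0 0 0 0" --pt "1 0 0 0 0 0 0" --pt "1 0 0 0 0 0 0" --pt "1 0 0 0 0 0 0" --pt "1 0 0 0 0 0 0" --pt "1 0 0 0 0 0 0" --pt "1 0 0 0 0 0 0"

```text
t: 6.75
eef_pos: [439.0, 305.5, 0.8]
tcp_rot: [-0.002, -0.483, 0.876, -0.0]
contact_force: [0.3, -0.8, 5.4]
finger_gap: 0.391
grip_force: 60.4
```

```bash
python3 - <<'E'
from h import *
s=read_state();print(s['joint_pos'].round(3),s['finger_gap'],s['grip_force'],s['contact_force'],s['eef_pos'],Rt(s['tcp_rot']).as_matrix().round(3))
plan([440.2,306.2,2],Rtool(np.array([0,0,-1.]),-np.array([np.cos(np.radians(57.5)),np.sin(np.radians(57.5)),0])))
E
```

```text
[-0.061  0.614 -0.798  1.986  0.611  0.801  1.366] 0.39072401744975815 60.37353505846113 [ 0.25059123 -0.81923976  5.42174228] [439.01066019 305.51450587   0.79138026] [[-0.534 -0.846 -0.002]
 [-0.846  0.534 -0.002]
 [ 0.003  0.001 -1.   ]]
shift [1.2 0.7 1.2] rot [ 0.002 -0.002 -0.004] min 1 n 1 row [1.19 0.69 1.21] [ 0.0021 -0.0024 -0.0041]
```

Call:
drive_tool --pt "1 0 0 10 0 0 0" --pt "1 0 0 40 0 0 0" --pt "1 0 0 45 0 0 0" --pt "1 0 0 45 0 0 0" --pt "1 0 0 45 0 0 0" --pt "1 0 0 45 0 0 0" --pt "1 0 0 45 0 0 0" --pt "1 0 0 45 0 0 0" --pt "1 0 0 0 0 0 0" --pt "1 0 0 0 0 0 0" --pt "1 0 0 0 0 0 0"

```text
t: 7.85
eef_pos: [437.7, 304.0, 318.3]
tcp_rot: [-0.004, -0.483, 0.876, -0.001]
contact_force: [-0.1, -0.2, -4.9]
finger_gap: 0.392
grip_force: 61.3
```

```bash
cat >> h.py <<'E'
COL=np.array([565.2,62.4,258.5]);PH=61.;HUB=np.array([-1.2,0,0.8])
def goal(h,ph=0.,hub=HUB,yaw=-9.2):  # tool pose with hub underside h mm out from collar, extra turn ph deg (clockwise+)
    a,y=axes(yaw);Rg=Rtool(-a,y)*R.from_euler('z',PH-180+ph,degrees=True)
    return COL+a*h-Rg.apply(hub),Rg
E
python3 - <<'E'
from h import *
s=read_state();print(s['joint_pos'].round(3),s['finger_gap'],s['contact_force'],s['eef_pos'],s['t'])
d=snap('wrist');P=cloud(d);Ti=np.eye(4);Ti[:3,:3]=Rt(s['tcp_rot']).as_matrix();Ti[:3,3]=s['eef_pos']
L=(np.dstack([P,np.ones(P.shape[:2])])@np.linalg.inv(Ti).T)[...,:3]
B=(np.abs(L[...,2]+35)<4)&(np.abs(L[...,0])<30)&(np.abs(L[...,1])<15);q=L[B];print(len(q),q.min(0),q.max(0),np.median(q,0))
v,u=np.nonzero(B);print(u.min(),u.max(),v.min(),v.max())
cv2.imwrite('pics/w4.png',cv2.resize(d['color'][100:360,200:440],None,fx=2.3,fy=2.3,interpolation=cv2.INTER_CUBIC))
plan(*goal(95))
E
```

```text
[ 0.186  0.245 -1.039  1.663  0.214  1.365  1.693] 0.39175703396273415 [-0.08070434 -0.150103   -4.88913732] [437.7441323  304.0142267  318.29208376] 7.85
4204 [-19.08801598 -14.99680954 -37.48853305] [ 16.43472129  14.99713686 -31.0005279 ] [  1.17999099   0.56378492 -35.38015129]
285 358 252 328
shift [  72.2 -233.3   18.3] rot [ 0.108 -0.621 -0.64 ] min 6.4 n 7 row [ 10.32 -33.32   2.61] [ 0.0154 -0.0887 -0.0915]
```

View pics/w4.png

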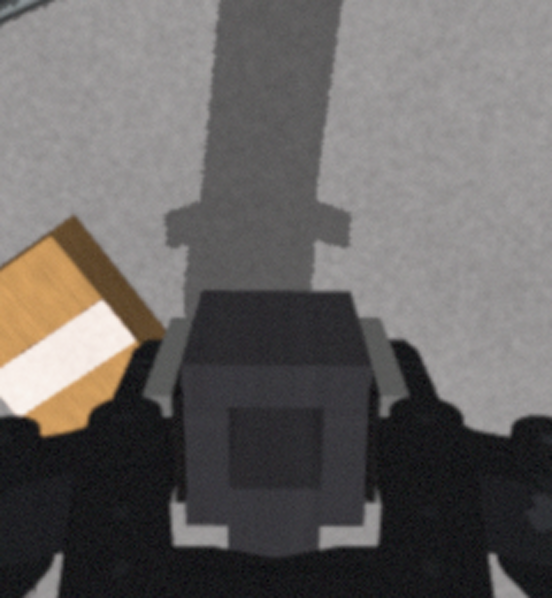

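Call:
drive_tool --pt "1 0 0 40 0 0 0" --pt "1 8 -26 17 0.012 -0.069 -0.071" --pt "1 8 -26 2 0.012 -0.069 -0.071" --pt "1 8 -26 2 0.012 -0.069 -0.071" --pt "1 8 -26 2 0.012 -0.069 -0.071" --pt "1 8 -26 2 0.012 -0.069 -0.071" --pt "1 8 -26 2 0.012 -0.069 -0.071" --pt "1 8 -26 2 0.012 -0.069 -0.071" --pt "1 8 -26 2 0.012 -0.069 -0.071" --pt "1 8 -25 -15 0.012 -0.069 -0.072" --pt "1 0 0 -35 0 0 0" --pt "1 0 0 0 0 0 0" --pt "1 0 0 0 0 0 0" --pt "1 0 0 0 0 0 0"

```text
t: 9.3
eef_pos: [511.9, 73.4, 343.2]
tcp_rot: [0.287, -0.165, 0.938, -0.099]
contact_force: [0.1, -0.1, -2.7]
finger_gap: 0.39
grip_force: 61.4
```

```bash
python3 - <<'E'
from h import *
s=read_state();print(s['joint_pos'].round(3),s['finger_gap'],s['contact_force'],s['torque'],s['eef_pos'],s['t'])
plan(*goal(95));plan(*goal(40))
E
```

```text
[ 0.592 -0.309 -0.807  2.1    0.021  0.684  1.649] 0.3902464375892803 [ 0.10179009 -0.10222687 -2.69084634] [ 0.1175315   1.07076685 -0.01023212] [511.86333457  73.39453555 343.15311121] 9.3
shift [-1.8 -2.6 -6.8] rot [-0.     0.007 -0.002] min 1 n 1 row [-1.85 -2.65 -6.78] [-0.0001  0.0069 -0.0021]
shift [ 29.3  -7.7 -51.8] rot [-0.     0.007 -0.002] min 1.2 n 2 row [ 14.65  -3.84 -25.92] [-0.      0.0034 -0.0011]
```

Call:
drive_tool --pt "1 14.6 -3.8 -26 0 0.0035 -0.001" --pt "1 14.6 -3.8 -26 0 0.0035 -0.001" --pt "1 0 0 0 0 0 0" --pt "1 0 0 0 0 0 0" --pt "1 0 0 0 0 0 0"

```text
t: 9.8
eef_pos: [541.1, 65.5, 291.7]
tcp_rot: [0.285, -0.164, 0.939, -0.099]
contact_force: [-0.1, 0.1, -3.2]
finger_gap: 0.387
grip_force: 61.4
```

```bash
python3 - <<'E'
from h import *
s=read_state();print(s['contact_force'],s['torque'])
plan(*goal(40));plan(*goal(27))
E
```

```text
[-0.06274186  0.11337435 -3.24815137] [0.14837482 1.07660013 0.07611378]
shift [ 0.   0.2 -0.4] rot [0.    0.001 0.001] min 1 n 1 row [ 0.03  0.24 -0.39] [0.0004 0.0012 0.0009]
shift [  7.4  -1.  -11. ] rot [0.    0.001 0.001] min 1 n 1 row [  7.39  -0.96 -11.04] [0.0004 0.0012 0.0009]
```

Call:
drive_tool --pt "1 3.4 -0.4 -5.1 0 0.001 0.001" --pt "1 3.4 -0.55 -4.9 0 0 0" --pt "1 1.7 -0.3 -2.5 0 0 0" --pt "1 1.1 -0.2 -1.6 0 0 0" --pt "1 0 0 0 0 0 0" --pt "1 0 0 0 0 0 0"

```text
t: 10.4
eef_pos: [549.9, 63.5, 275.8]
tcp_rot: [0.283, -0.164, 0.94, -0.098]
contact_force: [0.3, 0.2, -3.4]
finger_gap: 0.389
grip_force: 61.4
```

```bash
cat > st.py <<'E'
from h import *
import sys
h=float(sys.argv[1]);ph=float(sys.argv[2]) if len(sys.argv)>2 else 0
s=read_state();a,y=axes(-9.2);Rm=Rt(s['tcp_rot']);o=s['eef_pos']+Rm.apply(HUB)-COL;M=Rtool(-a,y)
e=(M.inv()*Rm).as_euler('xyz',degrees=True)
print('t',round(s['t'],2),'out',round(o@a,2),'lateral(tool xy@phase)',(Rm.inv().apply(o)[:2]).round(2),'tilt',e[:2].round(2),'turn',round((e[2]-PH+180+180)%360-180,2))
print('F tool',Rm.inv().apply(s['contact_force']).round(1),'F',s['contact_force'].round(1),'M',s['torque'].round(2),'Mtool',Rm.inv().apply(s['torque']).round(2),'gap',round(s['finger_gap'],3),s['joint_pos'].round(2))
plan(*goal(h,ph))
E
python3 st.py 12
```

```text
t 10.4 out 22.11 lateral(tool xy@phase) [1.75 0.12] tilt [-0.02  0.13] turn -0.02
F tool [1.4 1.1 3. ] F [ 0.3  0.2 -3.4] M [0.14 0.96 0.01] Mtool [-0.46  0.85 -0.01] gap 0.389 [ 0.76 -0.14 -1.03  2.14  0.27  0.54  1.43]
shift [ 7.1 -0.4 -7.4] rot [ 0.    -0.002  0.   ] min 1 n 1 row [ 7.08 -0.41 -7.4 ] [ 0.0005 -0.0023  0.0002]
```

Call:
drive_tool --pt "1 1.4 0.5 0.8 0 -0.002 0" --pt "1 0 0 0 0 0 0" --pt "1 1.1 -0.2 -1.6 0 0 0" --pt "1 1.1 -0.2 -1.6 0 0 0" --pt "1 0 0 0 0 0 0" --pt "1 0 0 0 0 0 0"

```text
t: 11.0
eef_pos: [553.1, 63.4, 272.7]
tcp_rot: [0.283, -0.164, 0.94, -0.098]
contact_force: [0.2, 1.0, -4.0]
finger_gap: 0.384
grip_force: 61.4
```

```bash
python3 st.py 12
```

```text
t 11.0 out 17.75 lateral(tool xy@phase) [0.84 0.07] tilt [-0.01  0.11] turn -0.0
F tool [1.4 2.  3.3] F [ 0.2  1.  -4. ] M [0.34 1.26 0.11] Mtool [-0.78  1.05 -0.01] gap 0.384 [ 0.77 -0.12 -1.05  2.14  0.3   0.53  1.4 ]
shift [ 3.9 -0.3 -4.3] rot [ 0.    -0.002  0.   ] min 1 n 1 row [ 3.9  -0.3  -4.29] [ 0.0004 -0.0018  0.0004]
```

The hub has passed the bevel with no axial force, so the square is engaged. Continuing down.

Call:
drive_tool --pt "1 1.5 -0.1 -2.2 0 0 0" --pt "1 1.3 -0.2 -1.8 0 0 0" --pt "1 1.3 -0.2 -1.8 0 0 0" --pt "1 1.3 -0.2 -1.8 0 0 0" --pt "1 1.3 -0.2 -1.8 0 0 0" --pt "1 1.1 -0.2 -1.6 0 0 0" --pt "1 0 0 0 0 0 0" --pt "1 0 0 0 0 0 0"

```text
t: 11.8
eef_pos: [561.0, 62.3, 261.8]
tcp_rot: [0.283, -0.164, 0.94, -0.099]
contact_force: [-0.7, 1.9, -4.0]
finger_gap: 0.39
grip_force: 61.5
```

```bash
python3 st.py 0
```

```text
t 11.8 out 4.26 lateral(tool xy@phase) [0.53 0.06] tilt [0.   0.09] turn 0.0
F tool [1.8 3.  2.7] F [-0.7  1.9 -4. ] M [0.37 1.27 0.14] Mtool [-0.82  1.05 -0.02] gap 0.39 [ 0.81 -0.08 -1.1   2.14  0.39  0.52  1.31]
shift [ 2.8 -0.3 -3.2] rot [ 0.    -0.002  0.001] min 1 n 1 row [ 2.84 -0.26 -3.21] [ 0.0004 -0.0015  0.0005]
```

Call:
drive_tool --pt "1 1.1 -0.2 -1.6 0 0 0" --pt "1 0.9 -0.1 -1.2 0 0 0" --pt "1 0.6 -0.1 -0.8 0 0 0" --pt "1 0.6 -0.1 -0.8 0 0 0" --pt "1 0 0 0 0 0 0" --pt "1 0 0 0 0 0 0"

```text
t: 12.4
eef_pos: [563.3, 61.9, 258.4]
tcp_rot: [0.282, -0.164, 0.94, -0.1]
contact_force: [-24.8, 2.1, 19.2]
finger_gap: 0.388
grip_force: 65.8
```

```bash
python3 st.py 0
```

```text
t 12.4 out 0.17 lateral(tool xy@phase) [0.49 0.06] tilt [0.19 0.25] turn -0.06
F tool [  9.2   2.8 -29.9] F [-24.8   2.1  19.2] M [ 0.1   2.86 -0.36] Mtool [-0.94  2.72  0.08] gap 0.388 [ 0.81 -0.06 -1.12  2.14  0.44  0.53  1.27]
shift [0.5 0.1 0.1] rot [ 0.004 -0.003  0.002] min 1 n 1 row [0.49 0.11 0.12] [ 0.0044 -0.003   0.002 ]
```

```bash
python3 - <<'E'
from h import *
g=[goal(0,p) for p in range(0,181,30)]
for i in range(6): print(i*30,(g[i+1][0]-g[i][0]).round(2),((g[i+1][1]*g[i][1].inv()).as_rotvec()/6).round(4))
E
```

```text
0 [-0.03  0.61 -0.09] [ 0.0494 -0.008  -0.0715]
30 [0.23 0.57 0.1 ] [ 0.0494 -0.008  -0.0715]
60 [0.43 0.37 0.26] [ 0.0494 -0.008  -0.0715]
90 [0.51 0.07 0.35] [ 0.0494 -0.008  -0.0715]
120 [ 0.46 -0.25  0.34] [ 0.0494 -0.008  -0.0715]
150 [ 0.28 -0.5   0.25] [ 0.0494 -0.008  -0.0715]
```

First relieve some of the push, hold, then turn 30°.

Call:
drive_tool --pt "1 -0.3 0 0.5 0 0 0" --pt "1 0 0 0 0 0 0" --pt "1 0 0 0 0 0 0" --pt "1 0 0.1 0 0.0494 -0.008 -0.0715" --pt "1 0 0.1 0 0.0494 -0.008 -0.0715" --pt "1 0 0.1 0 0.0494 -0.008 -0.0715" --pt "1 0 0.1 0 0.0494 -0.008 -0.0715" --pt "1 0 0.1 0 0.0494 -0.008 -0.0715" --pt "1 0 0.1 0 0.0494 -0.008 -0.0715" --pt "1 0 0 0 0 0 0"

```text
t: 13.4
eef_pos: [562.7, 63.1, 258.0]
tcp_rot: [0.298, 0.085, 0.95, -0.023]
contact_force: [-18.5, 3.0, 10.8]
finger_gap: 0.393
grip_force: 64.4
```

```bash
python3 st.py 0 30
```

```text
t 13.4 out 0.22 lateral(tool xy@phase) [1.21 0.24] tilt [0.16 0.2 ] turn 29.98
F tool [  9.2  -0.2 -19.5] F [-18.5   3.   10.8] M [ 0.48  2.62 -0.03] Mtool [0.02 2.67 0.05] gap 0.393 [ 0.88 -0.07 -1.18  2.14  0.42  0.52  0.77]
shift [ 1.1 -0.4  0.5] rot [ 0.002 -0.004  0.001] min 1 n 1 row [ 1.06 -0.44  0.51] [ 0.0019 -0.0039  0.0013]
```

Call:
drive_tool --pt "1 0.12 0.06 0.06 0.0494 -0.008 -0.0715" --pt "1 0.12 0.06 0.06 0.0494 -0.008 -0.0715" --pt "1 0.12 0.06 0.06 0.0494 -0.008 -0.0715" --pt "1 0.12 0.06 0.06 0.0494 -0.008 -0.0715" --pt "1 0.12 0.06 0.06 0.0494 -0.008 -0.0715" --pt "1 0.12 0.06 0.06 0.0494 -0.008 -0.0715"

```text
t: 14.0
eef_pos: [563.1, 63.9, 258.1]
tcp_rot: [0.293, 0.328, 0.896, 0.055]
contact_force: [-23.7, 4.2, 14.0]
finger_gap: 0.393
grip_force: 64.8
```

```bash
python3 st.py 0 60
```

```text
t 14.0 out 0.19 lateral(tool xy@phase) [ 1.2  -0.13] tilt [0.24 0.15] turn 60.0
F tool [ 10.3  -5.8 -25.2] F [-23.7   4.2  14. ] M [0.29 2.99 0.21] Mtool [ 1.58  2.55 -0.29] gap 0.393 [ 0.96 -0.08 -1.25  2.13  0.39  0.51  0.27]
shift [ 0.9 -0.7  0.5] rot [ 0.001 -0.005  0.001] min 1 n 1 row [ 0.91 -0.67  0.47] [ 0.0011 -0.0047  0.0013]
```

Call:
drive_tool --pt "1 0.12 0.02 0.07 0.0494 -0.008 -0.0715" --pt "1 0.12 0.02 0.07 0.0494 -0.008 -0.0715" --pt "1 0.12 0.02 0.07 0.0494 -0.008 -0.0715" --pt "1 0.12 0.02 0.07 0.0494 -0.008 -0.0715"

```text
t: 14.4
eef_pos: [563.5, 64.3, 258.3]
tcp_rot: [0.279, 0.479, 0.826, 0.106]
contact_force: [-26.0, 4.1, 16.9]
finger_gap: 0.39
grip_force: 65.1
```

```bash
python3 st.py 0 80
```

```text
t 14.4 out 0.16 lateral(tool xy@phase) [ 1.12 -0.37] tilt [0.26 0.09] turn 79.99
F tool [  7.5  -9.4 -28.9] F [-26.    4.1  16.9] M [0.44 3.03 0.29] Mtool [ 2.3   2.02 -0.28] gap 0.39 [ 1.01 -0.08 -1.29  2.13  0.37  0.51 -0.06]
shift [ 0.8 -0.8  0.4] rot [ 0.001 -0.005  0.001] min 1 n 1 row [ 0.79 -0.77  0.43] [ 0.0007 -0.0047  0.0009]
```

Call:
drive_tool --pt "1 -0.1 -0.05 0.3 0.0494 -0.008 -0.0715" --pt "1 0 -0.05 0.2 0.0494 -0.008 -0.0715" --pt "1 0.1 -0.05 0.1 0.0494 -0.008 -0.0715"

```text
t: 14.7
eef_pos: [563.8, 64.5, 258.6]
tcp_rot: [0.263, 0.582, 0.756, 0.143]
contact_force: [-14.3, 5.5, 4.8]
finger_gap: 0.394
grip_force: 63.1
```

```bash
python3 st.py 0 95; python3 -c "
from h import *
print(read_state()['joint_pos'])"
```

```text
t 14.7 out 0.26 lateral(tool xy@phase) [ 1.02 -0.45] tilt [0.16 0.12] turn 95.01
F tool [  6.8  -7.5 -12.5] F [-14.3   5.5   4.8] M [0.69 2.37 0.52] Mtool [ 2.01  1.49 -0.26] gap 0.394 [ 1.04 -0.09 -1.31  2.13  0.35  0.5  -0.3 ]
shift [ 0.7 -0.9  0.3] rot [-0.001 -0.003 -0.   ] min 1 n 1 row [ 0.69 -0.87  0.25] [-0.0014 -0.0033 -0.0003]
[ 1.03882043 -0.09203568 -1.31210144  2.13330075  0.34791157  0.50418874
 -0.29946647]
```

Call:
drive_tool --pt "1 0.1 -0.05 0.05 0.0494 -0.008 -0.0715" --pt "1 0.1 -0.05 0.05 0.0494 -0.008 -0.0715" --pt "1 0.1 -0.05 0.05 0.0494 -0.008 -0.0715"

```text
t: 15.0
eef_pos: [564.1, 63.8, 258.9]
tcp_rot: [0.245, 0.671, 0.678, 0.173]
contact_force: [-16.4, 2.4, 7.1]
finger_gap: 0.387
grip_force: 90.7
```

```bash
python3 st.py 0 110; python3 -c "
from h import *
print(read_state()['joint_pos'])"
```

```text
t 15.0 out 0.27 lateral(tool xy@phase) [ 0.16 -0.66] tilt [ 0.13 -0.1 ] turn 109.14
F tool [  1.4  -9.4 -15.3] F [-16.4   2.4   7.1] M [-1.75  2.76  3.07] Mtool [ 2.4   0.39 -3.76] gap 0.387 [ 1.06 -0.1  -1.33  2.13  0.34  0.5  -0.54]
shift [ 0.7 -0.2  0.2] rot [ 0.01  -0.004 -0.011] min 1 n 1 row [ 0.71 -0.15  0.18] [ 0.0099 -0.0037 -0.0111]
[ 1.05925235 -0.09675961 -1.32941419  2.13307255  0.34320992  0.50276177
 -0.54186086]
```

The reading of -3.8 N m at 109° is the hard stop. I'll hold, relieve the torque, then open.

Call:
drive_tool --pt "1 0 0 0 0 0 0" --pt "1 0 0 0 0 0 0" --pt "1 0 0 0 0 0 0" --pt "1 0 0 0 -0.0085 0.0014 0.0125" --pt "1 0 0 0 0 0 0" --pt "0.45 0 0 0 0 0 0" --pt "0.3 0 0 0 0 0 0" --pt "0 0 0 0 0 0 0" --pt "0 0 0 0 0 0 0" --pt "0 0 0 0 0 0 0" --pt "0 0 0 0 0 0 0"

```text
t: 16.1
eef_pos: [565.6, 62.3, 259.6]
tcp_rot: [0.244, 0.671, 0.678, 0.175]
contact_force: [0.3, -0.7, 0.1]
finger_gap: 1.001
grip_force: 0.0
```

```bash
python3 st.py 0 110
```

```text
t 16.1 out -0.15 lateral(tool xy@phase) [-1.39  0.92] tilt [0.02 0.08] turn 109.16
F tool [-0.7  0.3  0.1] F [ 0.3 -0.7  0.1] M [ 0.09  0.57 -0.03] Mtool [0.58 0.09 0.02] gap 1.001 [ 1.06 -0.09 -1.32  2.13  0.34  0.5  -0.53]
shift [-0.8  1.4 -0.5] rot [ 0.007 -0.002 -0.013] min 1 n 1 row [-0.8   1.36 -0.52] [ 0.0071 -0.0017 -0.0127]
```

Call:
drive_tool --pt "0 -5.7 0.9 8.2 0 0 0" --pt "0 -11.3 1.8 16.4 0 0 0" --pt "0 -17 2.8 24.6 0 0 0" --pt "0 -17 2.8 24.6 0 0 0" --pt "0 -11.3 1.8 16.4 0 0 0" --pt "0 -5.7 0.9 8.2 0 0 0" --pt "0 0 0 0 0 0 0" --pt "0 0 0 0 0 0 0"

```text
t: 16.9
eef_pos: [497.3, 73.3, 356.8]
tcp_rot: [0.244, 0.671, 0.679, 0.174]
contact_force: [-0.7, -0.2, 0.5]
finger_gap: 0.999
grip_force: 0.0
```

```bash
python3 - <<'E'
from h import *
s=read_state();d=snap('wrist');P=cloud(d);a,y=axes(-9.2)
h=(P-COL)@a; r=np.linalg.norm(P-COL-h[...,None]*a,axis=-1)
B=(r<24)&(h>30)&(h<44)&~np.isnan(h);print('hub top h',np.median(h[B]),B.sum());v,u=np.nonzero(B)
q=P[B&(np.abs(h-np.median(h[B]))<1.5)];print('centre',((q.min(0)+q.max(0))/2-COL),'want',36*a)
n=np.linalg.svd(q-q.mean(0))[2][2];print('tilt rad',np.arccos(abs(n@a)))
im=d['color'][80:400,160:560];cv2.imwrite('pics/w5.png',cv2.resize(im,None,fx=1.8,fy=1.8))
E
```

```text
hub top h 36.04936142544058 1556
centre [-20.09293623   3.09922293  29.21426765] want [-20.38396902   3.30148257  29.4912    ]
tilt rad nan<stdin>:6: RuntimeWarning: invalid value encountered in arccos
```

View pics/w5.png

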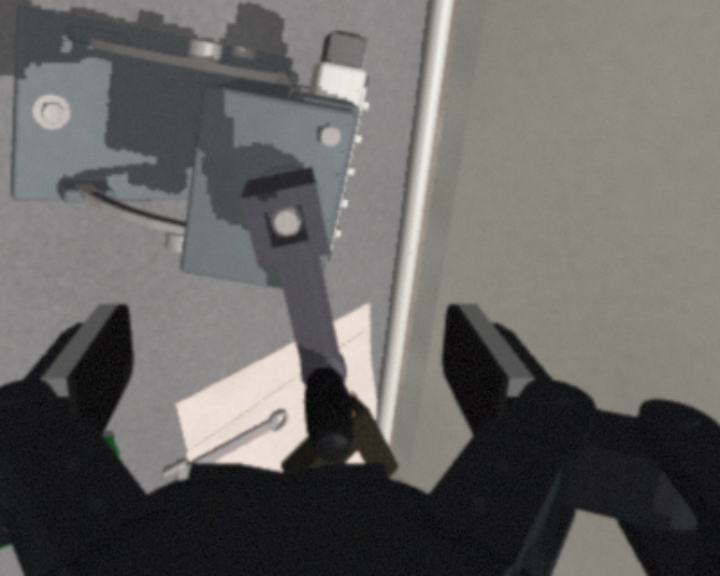

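The picture shows the hub home: its top is 36.0 mm above the collar, the shaft nose is centred in the bore at (287,221), and the knob is free at (328,415). The gripper is clear. Handing in.

```bash
python3 -c "
from bench import job
print(job.job_done())"
```

```text
the job is handed in; nothing more can be done
None
```

The crank handle is fully home on the screw and was wound about 108° clockwise until it stopped hard (about 3.8 N m). The gripper has let go and backed clear, the other bench items were not touched, and the job was handed in at about 17 s; no verdict came back.

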